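# Shut the plate cassette and hold the spring clip open astride its edge

## Robot

A 6-joint arm with a two-finger parallel gripper is mounted at the origin on the work surface. World frame = base frame: x ahead of the robot, y to its left, z up, the work surface at z = 0. Lengths are in m, angles in rad, forces in N, time in s.
With the tool pointing down it reaches from about 0.275 to 0.725 m from the base axis. Payload 5.6 kg.
Tool frame: the origin (TCP) lies at the very end of the fingers, on their centre line; the grasp point (between the pads) lies 19 mm behind it; z points along the fingers, y is the direction in which the jaws open and shut (so a half turn about z gives the same grasp; the last joint's range is limited). The gripper opens to 85 mm and grips with 20 to 120 N. Pads are 22 mm wide; open, the fingers measure 114 mm over their backs; the gripper's body (76 mm by 85 mm) begins 54 mm behind the grasp point. The pads swing forward as they close: fully open they stand 13 mm farther back than shut.
Start: joints at [-1.059, 0.255, 0.108, 0, -1.424, -0.285], TCP at [0.124, -0.536, 0.202] pointing down, gripper open.
Joint ranges: [-2.95, 2.95], [-1.21, 1.97], [-1.09, 1.5], [-2.87, 1.71], [-2.94, -0.07], [-3.05, 3.05]. Speed limits (rad/s): [2.57, 2.57, 3.14, 3.14, 3.14, 3.14].

## Interface

Orientations are given as a rotation vector (axis times angle).
In Python, from cell import ctrl gives the robot as it stands.
- The arm moves only by the tool jog_arm, never from a script. Its argument "moves" is one flat list of numbers, 4 for each row, row after row: the shift along the tool's x, y, z as a fraction of full scale, then the turn about the tool's z as a fraction of full scale. A call has 1 to 20 rows; each row is the pose to reach, as a shift and turn from the pose measured when the call began, along the tool's axes at that moment, turning the shorter way round; what a row does not reach only later rows make up. Full scale, the value 1, is 50 cm for a shift and pi rad for a turn. A row lasts 1/10 s, in which the tool goes at most 50 mm and 8.59 degrees, less where a joint would pass 70% of its speed; a pose out of reach is approached as far as the arm can. A call with a number of a shift or a turn outside -1 to 1 is refused whole. A call with a gripper value outside its range is refused whole. "fingers" is the gripper command: -1 is shut, 1 is fully open, values between are in proportion, set as the call begins (left out, the last holds). The fingers move at their own pace and stop on an object; the grip force is fixed at half the most. Time passes only in rows, so rows that repeat a pose let the fingers close. It gives the time, the measured TCP pose, the force and the opening at its end, in the units of the state.
- ctrl.observe(): the state, without advancing time (a new reading comes with each control period).
- ctrl.grab_frame(name): name is "scene" or "top" or "wrist"; returns a dict with "color" (400x640x3 uint8, blue, green, red), "fx", "fy", "cx", "cy" (pixels), "cam_to_world" (4x4, takes a point from camera to world coordinates); the wrist camera has in their place "mount" (4x4, takes a point from camera to tool coordinates, whose origin is the TCP and whose axes are the flange's). Camera axes: x right, y down, z forward; pixel columns grow to the right and rows downward; lengths in m; the calibration is good to about 2 mm. A picture is of the moment at which its call begins: read the wrist's pose just before it. There is no depth.
- ctrl.finish_job(): hands the job in, once; it reports no verdict.
The state is a dict: "time": time; "q": joint angles; "joint_vel": joint speeds; "effort": joint torques, N m; "eef_pos": TCP position; "tool_rot": TCP orientation; "contact_force": force on the tool from outside, world axes, zero at the start; "wrist_torque": the same for the moment, N m; "gripper_width": finger opening in m.
Only numpy, scipy, OpenCV 4.12 (cv2) and the standard library are available. Lean on these libraries where they do the work, as an engineer would, in place of code of your own. Each camera call takes 0.05 s, during which the arm holds its last target. There are 200 camera calls.

## Task

The thin-layer plate is loaded in the upright cassette: first push the blue cover fully shut onto it. Then pick up the yellow spring clip by its handles, squeeze it wide open and hold it gaping astride the upright free edge of the shut cassette (the edge away from the hinge), one jaw on each side and the edge well in between them but the jaws touching nothing, so that a colleague can slip a spacer in. Finish like that, still holding the clip squeezed open in the air; leave the other things on the bench where they are.

Things in the scene. Friction and masses are not known exactly. Their poses are not given: they have to be found in the camera images.
- cassette: Upright plate cassette fixed to the bench. Origin on the bench under its middle, z up. x runs along the boards from the free upright edge (-45 mm, towards the robot) to the hinged edge (+45 mm). y: slate back board -5 to -1 mm, white plate to +1, blue cover to +5 when shut. Boards 14 to 110 mm above the bench. Steel foot 12 mm high, x -21 to +49, y -42 to +42 mm; none below the free edge.
- cover (a joint): Blue cover, 4 mm thick, 88 wide, 94 high, on an upright hinge at x +45, y +3 mm of the cassette. 0 rad: shut on the plate (stop); grows to 1.3 as its free edge swings out to the cassette's +y side. Starts at 0.5 to 1.0. No latch: slight hinge friction (0.5 N at the free edge) keeps it where it is left.
- cover_edge (a point): Middle of the cover's free upright edge, 90 mm from the hinge, 60 mm above the bench.
- edge (a point): Middle of the cassette's free upright edge, 60 mm above the bench, at the centre of the shut stack, which is 10 mm thick. Axes as the cassette's: x points from the edge into the cassette. (A bracket behind the back board near the hinge reaches y -27 mm, 41 mm high.)
- clip: Yellow spring clip, 102 mm long, 70 g, lying on its side, 36 mm high, pivot upright. Origin: underside of the pivot. Shut, the jaws reach 55 mm along +x, 12 mm thick together, faces at y = 0; the handles reach 47 mm along -x, in a V about 65 mm over the ends. The frame is fixed to the +y half, whose jaw stays along +x. At the start the jaws point away from the robot (within 0.6 rad).
- clip_open (a joint): Angle between the jaws: 0 rad shut, 0.72 at the stop. Squeezing the handles (flat, 13 to 55 mm from the pivot, 36 mm high) together opens the jaws: 4 N to begin, 12 N at the stop. There the handles are parallel, 28 mm over their outer faces, and the jaws gape 0.36 rad to each side of the handles' middle line, tips 39 mm apart.
- clip_pivot (a point): Centre of the clip's pivot, half way up its 36 mm height.
- tip_a (a point): Inner tip of the jaw on the clip's +y side, 55 mm from the pivot, half way up.
- tip_b (a point): Inner tip of the other jaw (-y side), 55 mm from the pivot, half way up.
- dish: White shallow bowl, 84 mm across, 22 mm high, loose; origin at its underside. Leave alone.
- amber: Amber glass bottle with blue cap, 80 mm across, 160 mm high, loose; origin at its underside. Leave alone.
- beaker: Glass beaker, 76 mm across, 100 mm high, loose; origin at its underside. Leave alone.
- jar: White jar with red cap, 56 mm across, 70 mm high, loose; origin at its underside. Leave alone.
- wrench: Steel wrench lying on the bench, loose. Leave alone.
Mind the look-alikes: they are no part of the job. There is more than one size of the clip; the job needs the middle-sized. There is more than one size of the cassette; the job needs the larger.

How it is judged:
On the way, in this order (a step that is already met when the one before it is completed fails the run):
1. the cover is shut, the clip not yet opened (value of joint cover below 0.07 rad and value of joint clip_open below 0.3 rad), for 0.2 s.
2. the clip is squeezed open in the fingers and lifted off the bench, the cover still shut (value of joint clip_open above 0.5 rad and height (world z) of clip_pivot above 0.035 m and contact force between the fingers and clip above 3 N and value of joint cover below 0.1 rad), for 0.2 s.
At the end, for the whole second after the job is handed in: Cover under 0.1 rad; clip held at rest by the fingers, open over 0.5 rad, pivot over 30 mm up, no contact with the cassette (0.5 N); tips on opposite sides of the free edge, 7 mm off its mid-plane, 6 mm beyond the edge, within 35 mm of mid-height; bystanders within 20 mm of their start (value of joint cover below 0.1 rad and value of joint clip_open above 0.5 rad and ((y of tip_a in the frame of edge above 0.007 m and y of tip_b in the frame of edge below -0.007 m) or (y of tip_b in the frame of edge above 0.007 m and y of tip_a in the frame of edge below -0.007 m)) and x of each of tip_a, tip_b in the frame of edge above 0.006 m and z of tip_a in the frame of edge between -0.035 and 0.035 m and z of tip_b in the frame of edge between -0.035 and 0.035 m and height (world z) of clip_pivot above 0.03 m and contact force between the fingers and clip above 3 N and contact force between each of clip, the arm and cassette below 0.5 N and linear speed of clip below 0.03 m/s and distance of each of dish, amber, beaker, jar, wrench from where it was at the start of the episode below 0.02 m); the arm keeps its last pose, push and grip.
It fails at once if one of the other things is disturbed (over 20 mm) (distance of any of dish, amber, beaker, jar, wrench from where it was at the start of the episode above 0.02 m).
It also fails if it takes over 48 s, if anything falls off the work surface, if the arm or the gripper's body presses on something with over 40 N, if the wrist force passes 120 N, or if a joint passes its speed limit or range.

## Working session

There is one attempt and no reset: what is moved stays moved. The work goes in short steps, Python scripts to look and compute and a tool call to move; the robot and the scene stay as the last step left them, time stands still between calls to the robot, and variables do not carry over. Pictures are saved under pics/ and viewed, about 8 in all and at most 12, crops included, and the job is handed in when it is done.

Besides the shell and the picture viewer there is one more tool, called after ">>>" as name(argument=value, ...), one argument or row to a line, values as JSON. jog_arm: Moves the arm, as the interface text tells. Shift numbers are shares of 50 cm and turn numbers shares of pi rad, none past 1 either way. Its arguments: {"type":"object","properties":{"moves":{"type":"array"},"fingers":{"type":"number"}},"required":["moves"]}

```bash
mkdir -p pics
cat > h.py <<'E'
import numpy as np, cv2, json, os
from scipy.spatial.transform import Rotation as R
from cell import ctrl
def grab(name):
    s=ctrl.observe(); f=ctrl.grab_frame(name)
    if name=="wrist":
        T=np.eye(4); T[:3,:3]=R.from_rotvec(s["tool_rot"]).as_matrix(); T[:3,3]=s["eef_pos"]
        f["cam_to_world"]=T@np.array(f["mount"])
    return f
def save(name,fn):
    f=grab(name); cv2.imwrite(f"pics/{fn}.png",f["color"])
    json.dump({k:np.array(f[k]).tolist() for k in("fx","fy","cx","cy","cam_to_world")},open(f"pics/{fn}.json","w")); return f
def load(fn):
    f=json.load(open(f"pics/{fn}.json")); f["cam_to_world"]=np.array(f["cam_to_world"]); return f
def ray(f,u,v):
    T=f["cam_to_world"]; d=T[:3,:3]@np.array([(u-f["cx"])/f["fx"],(v-f["cy"])/f["fy"],1]); return T[:3,3],d/np.linalg.norm(d)
def atz(f,u,v,z):
    o,d=ray(f,u,v); return o+d*(z-o[2])/d[2]
def tri(obs):
    A=np.zeros((3,3));b=np.zeros(3); L=[]
    for f,u,v in obs:
        o,d=ray(f,u,v);P=np.eye(3)-np.outer(d,d);A+=P;b+=P@o;L.append((P,o))
    x=np.linalg.solve(A,b); return x,[np.linalg.norm(P@(x-o)) for P,o in L]
def proj(f,p):
    T=np.linalg.inv(f["cam_to_world"]);c=T[:3,:3]@np.array(p)+T[:3,3]; return [f["fx"]*c[0]/c[2]+f["cx"],f["fy"]*c[1]/c[2]+f["cy"]]
E
python3 - <<'E'
from h import *
a=save("scene","s0");b=save("top","t0")
for f in(a,b): print(f["fx"],f["cam_to_world"].round(3).tolist())
s=ctrl.observe();print(s)
E
```

```text
406.08149061337224 [[-0.374, 0.573, -0.729, 1.367], [0.927, 0.245, -0.283, 0.23], [0.017, -0.782, -0.623, 0.764], [0.0, 0.0, 0.0, 1.0]]
500.18396275424703 [[0.024, -0.977, 0.212, 0.212], [-1.0, -0.022, 0.009, -0.088], [-0.004, -0.212, -0.977, 1.619], [0.0, 0.0, 0.0, 1.0]]
{'time': 0.1, 'q': array([-1.05941900e+00,  2.55692634e-01,  1.07145407e-01, -4.06669035e-04,
       -1.42386844e+00, -2.84594196e-01]), 'joint_vel': array([ 0.00084254, -0.00177344,  0.00385017,  0.00145936, -0.00084663,
       -0.00117707]), 'effort': array([-2.97051702e-03, -3.87603736e+01,  2.38473934e+01,  5.37788451e+00,
       -3.78724726e-03,  6.89737249e-06]), 'eef_pos': array([ 0.12360544, -0.53544443,  0.20089062]), 'tool_rot': array([ 3.55344616e-01, -3.12117197e+00, -2.58951196e-03]), 'contact_force': array([-0.894178  , -0.81374333, -0.43893452]), 'wrist_torque': array([ 0.03189045, -0.0015839 ,  0.02980618]), 'gripper_width': 0.08532039993761592}
```

View pics/s0.png

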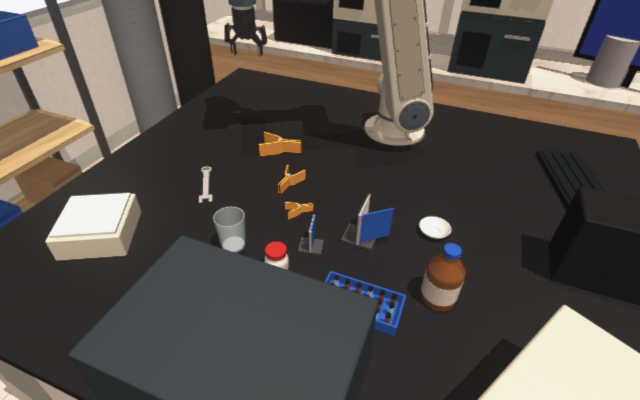

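View pics/t0.png

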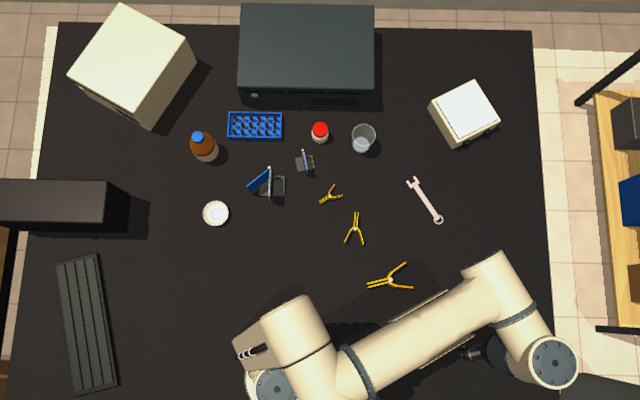

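The pictures show three clips in top view: small (330,195), middle (354,228) and large (390,281). There are two cassettes: large (266,183) and small (305,161). I choose the clip at (354,228) and the cassette at (266,183), and check both in crops.

Run:
```python
from h import *
a=cv2.imread("pics/t0.png");b=cv2.imread("pics/s0.png")
r=lambda i,x,y,w,h,k:cv2.resize(i[y:y+h,x:x+w],None,fx=k,fy=k,interpolation=cv2.INTER_CUBIC)
A=np.hstack([r(a,240,155,50,50,8),r(a,330,200,50,50,8)]) # top
B=np.hstack([r(b,335,190,66,66,6.0606),r(b,265,155,50,50,8)])
A=A[:, :800];B=B[:,:800]
# fit 800x600: scale .75
cv2.imwrite("pics/c0.png",cv2.resize(np.vstack([A[:400],B[:400]]),(600,600)))
T=load("t0")
for n,u,v,z in[("mid clip",354,228,.036),("small",330,195,.03),("large",390,281,.04),("cass",270,183,.0)]:print(n,atz(T,u,v,z).round(3))
```

```text
mid clip [ 0.464 -0.218  0.036]
small [ 0.572 -0.14   0.03 ]
large [ 0.299 -0.331  0.04 ]
cass [0.615 0.06  0.   ]
```

View pics/c0.png

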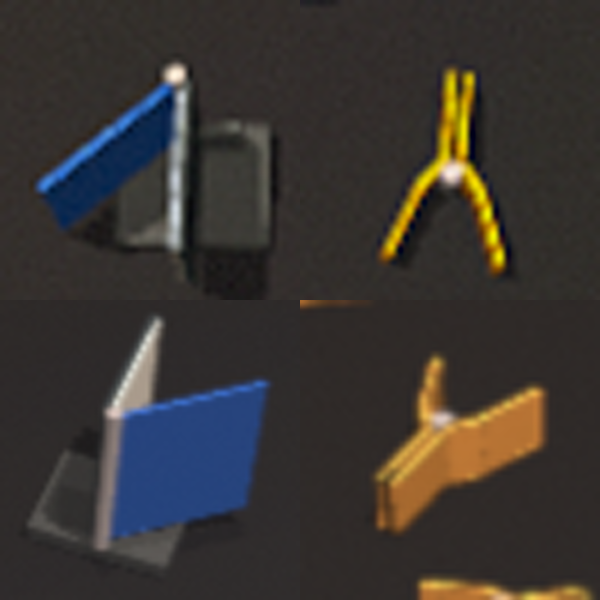

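The crop shows the middle clip with its jaws shut: pivot at top (355.3,228.8) and scene (288.8,175). The larger cassette has its hinge top at top (269.2,167) and scene (359.2,214.6). The cover's free top corner is at top (246.7,186.2) and scene (393.3,208).

Run:
```python
from h import *
T=load("t0");S=load("s0")
for n,t,s in[("hingetop",(269.2,167.5),(359.2,214.6)),("covertop",(246.7,186.2),(393.3,208)),("boardfree",(269.3,195),(369.5,194.4)),("pivot",(355.3,228.8),(288.8,175)),("handleL",(344.2,243),(355-17.5,0))]:
    if s[1]: x,e=tri([(T,*t),(S,*s)]);print(n,x.round(4),np.round(e,4))
for n,u,v in[("tips",356.7,212),("hL",344.2,243),("hR",363.2,244.7)]:print(n,atz(T,u,v,.036).round(4))
for n,u,v,z in[("amber",203,147,.08),("dish",215,213,.02),("jar",320,132,.05),("beaker",363,140,.05)]:print(n,atz(T,u,v,z).round(3))
f=grab("wrist");print(f["fx"],np.array(f["mount"]).round(3).tolist())
```

```text
hingetop [0.6373 0.0551 0.1095] [0.0011 0.0011]
covertop [0.5762 0.1243 0.1058] [0.0022 0.0022]
boardfree [0.5491 0.0534 0.1073] [0.0032 0.0032]
pivot [ 0.461  -0.2205  0.0323] [0.0024 0.0024]
tips [ 0.5161 -0.2268  0.036 ]
hL [ 0.415  -0.1875  0.036 ]
hR [ 0.4109 -0.2478  0.036 ]
amber [0.71  0.273 0.08 ]
dish [0.505 0.233 0.02 ]
jar [ 0.78  -0.103  0.05 ]
beaker [ 0.755 -0.245  0.05 ]
314.6251067362476 [[0.0, -0.951, -0.31, 0.08], [1.0, -0.0, 0.001, 0.0], [-0.001, -0.31, 0.951, -0.172], [0.0, 0.0, 0.0, 1.0]]
```

>>> jog_arm(
  moves=[-0.738,0.476,-0.1,0.072,-0.738,0.476,-0.1,0.072,-0.738,0.476,-0.1,0.072,-0.738,0.476,-0.1,0.072,-0.738,0.476,-0.1,0.072,-0.738,0.476,-0.1,0.072,-0.738,0.476,-0.1,0.072,-0.738,0.476,-0.1,0.072,-0.738,0.476,-0.1,0.072,-0.738,0.476,-0.1,0.072,-0.738,0.476,-0.1,0.072,-0.738,0.476,-0.1,0.072,-0.738,0.476,-0.1,0.072],
)

```text
time: 1.45
eef_pos: [0.4289, -0.2215, 0.2513]
tool_rot: [-0.002, -3.141, -0.002]
contact_force: [0.0, 0.4, 0.4]
gripper_width: 0.0857
```

Run:
```python
from h import *
save("wrist","w1");s=ctrl.observe();print(s["eef_pos"],R.from_rotvec(s["tool_rot"]).as_matrix().round(3).tolist())
```

```text
[ 0.42893362 -0.22152659  0.25132817] [[-1.0, 0.001, -0.0], [0.001, 1.0, 0.001], [0.0, 0.001, -1.0]]
```

>>> jog_arm(
  moves=[-0.222,0.643,0,0,-0.222,0.643,0,0,-0.222,0.643,0,0,-0.222,0.643,0,0,-0.222,0.643,0,0,-0.222,0.643,0,0,-0.222,0.643,0,0,-0.222,0.643,0,0,-0.222,0.643,0,0,-0.222,0.643,0,0,-0.222,0.643,0,0],
  fingers=-1,
)

```text
time: 2.6
eef_pos: [0.5402, 0.0985, 0.2522]
tool_rot: [0.005, 3.141, 0.002]
contact_force: [0.8, 0.3, 0.8]
gripper_width: 0.0001
```

Run:
```python
from h import *
save("wrist","w2")
a=cv2.imread("pics/w1.png");b=cv2.imread("pics/w2.png")
cv2.imwrite("pics/w12.png",np.hstack([a[:,120:520],b[:,120:520]]))
T=load("t0");W=load("w1")
for p in [(.461,-.2205,.036),(.5161,-.2268,.036),(.415,-.1875,.036),(.4109,-.2478,.036)]:print(np.round(proj(W,p)))
W=load("w2")
for p in [(.637,.055,.11),(.549,.0534,.11),(.576,.124,.108)]:print(np.round(proj(W,p)))
```

```text
[326. 189.]
[321. 228.]
[352. 153.]
[303. 150.]
[286. 262.]
[281. 187.]
[349. 210.]
```

View pics/w12.png

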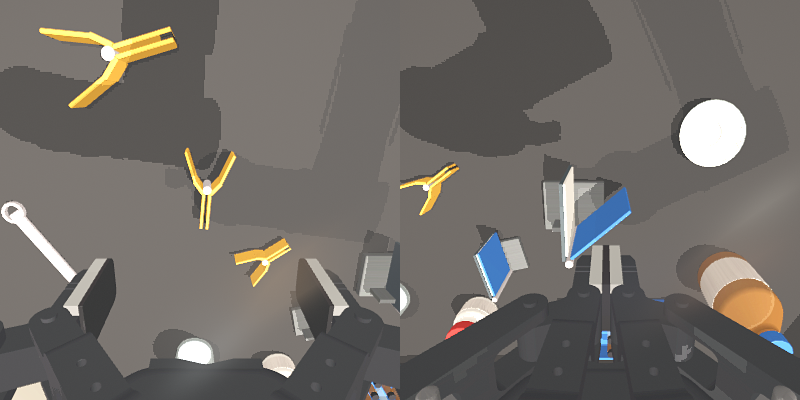

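Left half (w1): the middle clip has its pivot at (207,188), so u 327. Right half (w2): the hinge is at u 289, v 263 and the cover's free top corner at (350,210). Both are within 3 px of the predicted positions. I'll crop closer for the plate edge and the clip.

Run:
```python
from h import *
a=cv2.imread("pics/w1.png");b=cv2.imread("pics/w2.png")
r=lambda i,x,y,w,h,k:cv2.resize(i[y:y+h,x:x+w],None,fx=k,fy=k,interpolation=cv2.INTER_CUBIC)
cv2.imwrite("pics/c2.png",np.hstack([r(a,290,140,80,100,5),r(b,275,160,80,100,5)]))
```

```text
(no output)
```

View pics/c2.png

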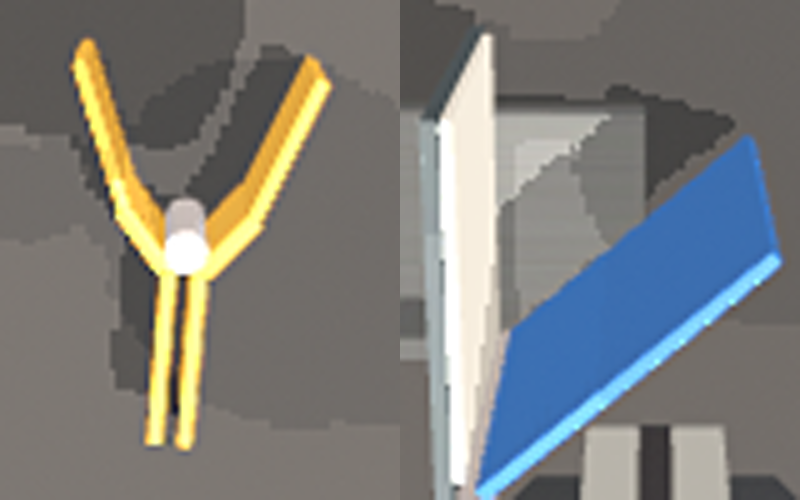

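Run:
```python
from h import *
W=load("w2");g=lambda X,Y:(275+(X-400)/5,160+Y/5);T=load("t0");S=load("s0")
for n,X,Y in[("plate y0 free",444,121),("bound near",439,120),("bound far",450,490),("slate out near",423,118),("cover free outer",780,262)]:print(n,atz(W,*g(X,Y),.11 if n[0]!="c" else .108).round(4))
print("hinge",atz(W,289,263,.11).round(4))
for n,o in[("hinge",[(W,289,263),(T,269.2,167.5),(S,359.2,214.6)]),("cover",[(W,*g(780,262)),(T,246.7,186.2),(S,393.3,208)])]:
    x,e=tri(o);print(n,x.round(4),np.round(e,4))
W=load("w1");g=lambda X,Y:(290+X/5,140+Y/5)
x,e=tri([(W,*g(185,252)),(T,355.3,228.8),(S,288.8,175)]);print("pivot",x.round(4),np.round(e,4))
for n,X,Y in[("piv",185,252),("tips",170,446),("hL",80,68),("hR",328,85)]:print(n,atz(W,*g(X,Y),.036).round(4))
```

```text
plate y0 free [0.5462 0.0562 0.11  ]
bound near [0.546  0.0552 0.11  ]
bound far [0.6317 0.0537 0.11  ]
slate out near [0.5456 0.0519 0.11  ]
cover free outer [0.5784 0.1266 0.108 ]
hinge [0.638 0.058 0.11 ]
hinge [0.6378 0.0561 0.1097] [0.0019 0.002  0.0004]
cover [0.5774 0.1251 0.107 ] [0.002  0.0033 0.0016]
pivot [ 0.4624 -0.2196  0.0338] [0.0017 0.0032 0.0023]
piv [ 0.4632 -0.2186  0.036 ]
tips [ 0.5172 -0.2226  0.036 ]
hL [ 0.4157 -0.2446  0.036 ]
hR [ 0.42   -0.1831  0.036 ]
```

>>> jog_arm(
  moves=[-0.15,0.103,0,0,-0.15,0.103,0,0,-0.15,0.103,0,0,-0.15,0.103,0.1,0,-0.15,0.103,0.2,0,-0.15,0.103,0.3,0,-0.15,0.103,0.364,0,-0.15,0.103,0.364,0,-0.15,0.103,0.364,0],
)

```text
time: 3.55
eef_pos: [0.6161, 0.1495, 0.0718]
tool_rot: [0.005, 3.14, 0.002]
contact_force: [0.3, 0.8, 1.0]
gripper_width: -0.0001
```

>>> jog_arm(
  moves=[0.01,-0.014,0,0,0.02,-0.028,0,0,0.03,-0.042,0,0,0.04,-0.056,0,0,0.05,-0.07,0,0,0.06,-0.084,0,0,0.07,-0.098,0,0,0.08,-0.112,0,0,0.088,-0.125,0,0,0.092,-0.135,0,0,0.092,-0.139,0,0,0.092,-0.139,0,0],
)

```text
time: 4.75
eef_pos: [0.5695, 0.0796, 0.0719]
tool_rot: [0.005, 3.141, 0.001]
contact_force: [-1.8, 0.7, 5.0]
gripper_width: 0.0
```

>>> jog_arm(
  moves=[0,-0.003,0,0,0,-0.006,0,0,0,-0.009,0,0,0,-0.011,0,0,0,-0.011,0,0,0,-0.011,0,0],
)

```text
time: 5.35
eef_pos: [0.5695, 0.074, 0.0719]
tool_rot: [0.005, 3.141, 0.001]
contact_force: [-2.1, 0.4, 5.2]
gripper_width: -0.0
```

>>> jog_arm(
  moves=[0,-0.002,0,0,0,-0.004,0,0,0,-0.004,0,0],
)

```text
time: 5.65
eef_pos: [0.5695, 0.0719, 0.0719]
tool_rot: [0.006, 3.141, 0.001]
contact_force: [-1.1, -0.1, 3.7]
gripper_width: 0.0002
```

Run:
```python
from h import *
save("wrist","w3");save("scene","s3");save("top","t3")
a=cv2.imread("pics/w3.png");b=cv2.imread("pics/s3.png");t=cv2.imread("pics/t3.png")
r=lambda i,x,y,w,h,k:cv2.resize(i[y:y+h,x:x+w],None,fx=k,fy=k,interpolation=cv2.INTER_CUBIC)
cv2.imwrite("pics/c3.png",np.hstack([r(a,220,150,200,250,2),r(b,330,180,80,100,5)]))
print(ctrl.observe()["contact_force"])
```

```text
[-1.42655435  0.65836798  3.62907668]
```

View pics/c3.png

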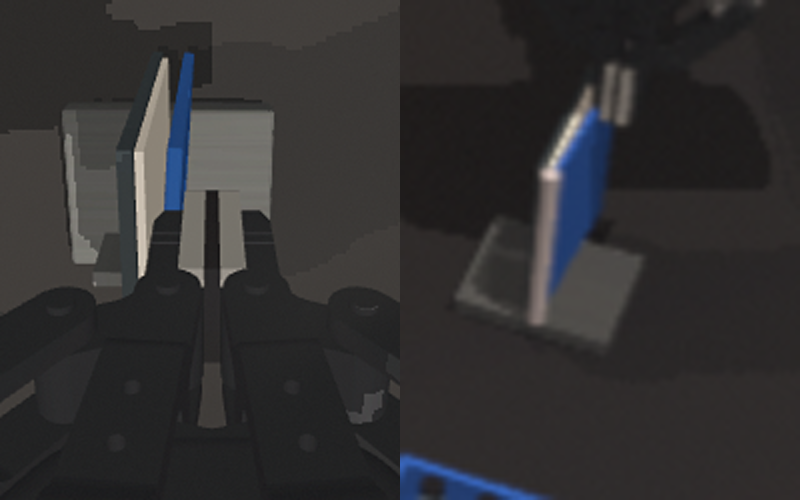

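The wrist crop shows a gap of about 5 mm left between the plate (x≈140) and the cover (x≈168). I'll push on until the force rises.

>>> jog_arm(
  moves=[0,-0.003,0,0,0,-0.006,0,0,0,-0.008,0,0,0,-0.008,0,0,0,-0.008,0,0],
)

```text
time: 6.3
eef_pos: [0.5696, 0.0677, 0.0719]
tool_rot: [0.006, 3.14, -0.0]
contact_force: [-0.3, -0.5, 2.8]
gripper_width: 0.0003
```

>>> jog_arm(
  moves=[0,-0.002,0,0,0,-0.004,0,0,0,-0.004,0,0,0,-0.004,0,0],
)

```text
time: 6.7
eef_pos: [0.5699, 0.0661, 0.072]
tool_rot: [0.005, 3.14, 0.001]
contact_force: [1.0, 2.7, 2.8]
gripper_width: -0.0001
```

>>> jog_arm(
  moves=[0,-0.002,0,0,0,-0.004,0,0,0,-0.004,0,0,0,-0.004,0,0],
)

```text
time: 7.1
eef_pos: [0.5699, 0.0659, 0.072]
tool_rot: [0.005, 3.139, 0.005]
contact_force: [-0.8, 8.8, 4.5]
gripper_width: -0.0004
```

>>> jog_arm(
  moves=[0,0.02,0,0,0,0.06,0,0,0,0.1,0,0,0,0.1,-0.08,0,0,0.1,-0.16,0,0.03,0.05,-0.24,0,0.06,0,-0.3,0,0.08,-0.02,-0.36,0,0.08,-0.02,-0.36,0,0.08,-0.02,-0.36,0],
)

```text
time: 8.1
eef_pos: [0.5292, 0.0552, 0.2518]
tool_rot: [0.006, 3.139, 0.005]
contact_force: [0.1, 0.4, -1.2]
gripper_width: -0.0
```

Run:
```python
from h import *
save("wrist","w4");a=cv2.imread("pics/w4.png")
cv2.imwrite("pics/c4.png",cv2.resize(a[150:290,240:400],None,fx=4,fy=4,interpolation=cv2.INTER_CUBIC))
```

```text
(no output)
```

View pics/c4.png

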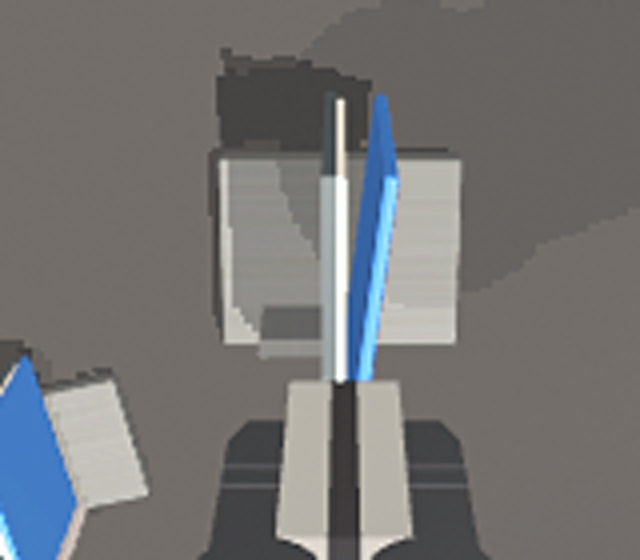

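Run:
```python
from h import *
W=load("w4");g=lambda X,Y:(240+X/4,150+Y/4)
for n,X,Y in[("slate L",321,178),("white/slate",334,178),("plate R",348,178),("cov in",387,178),("cov out",398,178),("far cov out",372,378),("far plate R",348,378),("far slate L",327,378)]:print(n,atz(W,*g(X,Y),.11).round(4))
```

```text
slate L [0.5467 0.0508 0.11  ]
white/slate [0.5467 0.0542 0.11  ]
plate R [0.5467 0.0579 0.11  ]
cov in [0.5468 0.0681 0.11  ]
cov out [0.5468 0.0709 0.11  ]
far cov out [0.6044 0.0643 0.11  ]
far plate R [0.6044 0.0577 0.11  ]
far slate L [0.6044 0.0519 0.11  ]
```

The cover came back to about 0.11 rad (free outer corner at y 0.071, shut would be 0.060). It may have sprung off its stop when I pulled away quickly. I'll push again and back off slowly.

>>> jog_arm(
  moves=[-0.072,0.11,0,0,-0.072,0.11,0,0,-0.072,0.11,0.08,0,-0.072,0.11,0.16,0,-0.072,0.11,0.24,0,-0.072,0.11,0.32,0,-0.072,0.11,0.36,0,-0.072,0.09,0.36,0,-0.072,0.07,0.36,0,-0.072,0.055,0.36,0,-0.072,0.045,0.36,0,-0.072,0.038,0.36,0,-0.072,0.032,0.36,0,-0.072,0.028,0.36,0,-0.072,0.026,0.36,0,-0.072,0.024,0.36,0,-0.072,0.023,0.36,0,-0.072,0.023,0.36,0],
)

```text
time: 9.95
eef_pos: [0.5657, 0.0675, 0.0719]
tool_rot: [0.005, 3.139, 0.005]
contact_force: [-1.4, 0.7, 5.5]
gripper_width: 0.0003
```

>>> jog_arm(
  moves=[0,-0.001,0,0,0,-0.002,0,0,0,-0.003,0,0,0,-0.003,0,0,0,-0.003,0,0],
)

```text
time: 10.45
eef_pos: [0.5659, 0.0662, 0.072]
tool_rot: [0.005, 3.139, 0.006]
contact_force: [-0.1, 1.8, 2.9]
gripper_width: -0.0
```

Run:
```python
from h import *
save("wrist","w5");a=cv2.imread("pics/w5.png")
save("scene","s5");b=cv2.imread("pics/s5.png")
r=lambda i,x,y,w,h,k:cv2.resize(i[y:y+h,x:x+w],None,fx=k,fy=k,interpolation=cv2.INTER_CUBIC)
cv2.imwrite("pics/c5.png",np.hstack([r(a,250,150,100,125,4),r(b,345,185,60,75,6.6667)]))
```

```text
(no output)
```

View pics/c5.png

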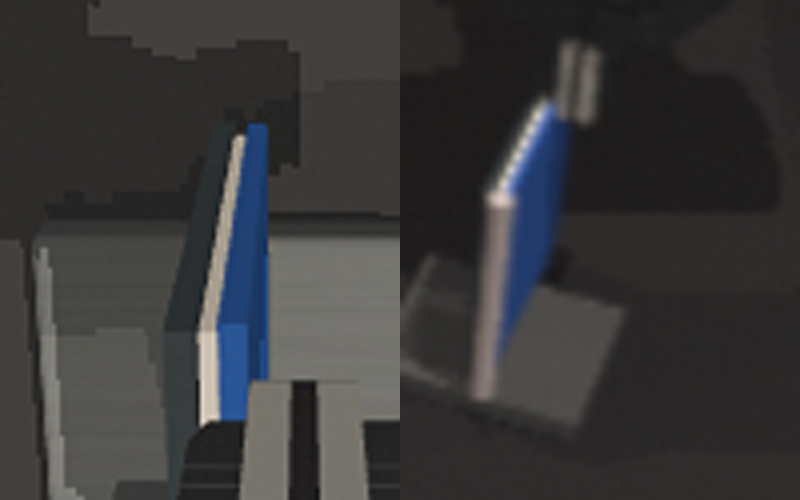

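The cover is flush against the plate in both views. I'll back off slowly.

>>> jog_arm(
  moves=[0,0.001,0,0,0,0.002,0,0,0,0.003,0,0,0,0.004,0,0,0,0.005,0,0,0,0.006,0,0,0,0.008,0,0,0,0.011,0,0,0,0.016,0,0,0,0.024,0,0,0,0.04,0,0,0,0.06,0,0],
)

```text
time: 11.75
eef_pos: [0.5655, 0.097, 0.0718]
tool_rot: [0.005, 3.14, 0.006]
contact_force: [-0.8, 0.0, -0.1]
gripper_width: -0.0
```

Run:
```python
from h import *
save("wrist","w6");a=cv2.imread("pics/w6.png")
cv2.imwrite("pics/c6.png",cv2.resize(a[140:290,180:380],None,fx=4,fy=4,interpolation=cv2.INTER_CUBIC))
```

```text
(no output)
```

View pics/c6.png

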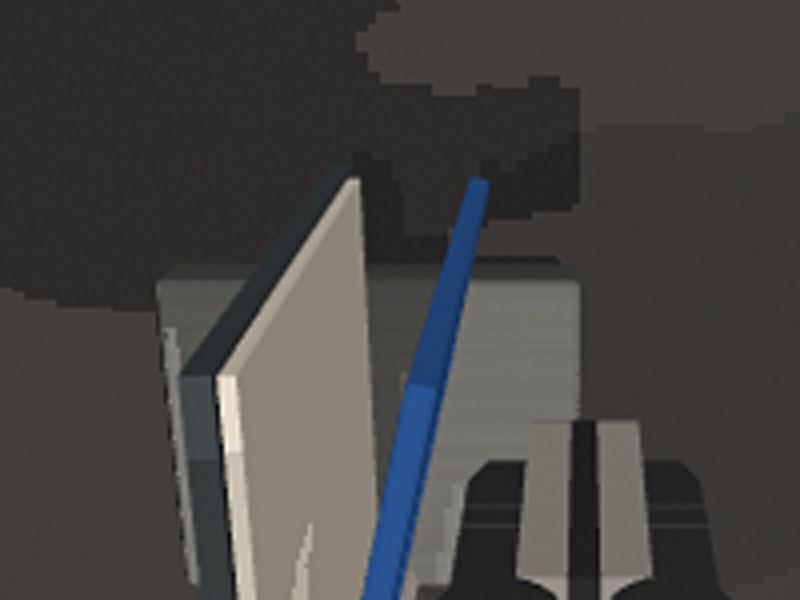

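The cover followed the finger back out, now about 0.2 rad. While pushing there was also 3 to 5 N of upward force, so a wider part of the finger must have been riding on the cover's top edge and dragging it. I'll raise the tool 22 mm so only the slim tips touch, then push again.

>>> jog_arm(
  moves=[0,0.03,0,0,0,0.06,0,0,0,0.06,-0.03,0,0,0.06,-0.046,0,0,0.04,-0.046,0,0,0.02,-0.046,0,0,0.005,-0.046,0,0,-0.01,-0.046,0,0,-0.02,-0.046,0,0,-0.03,-0.046,0,0,-0.038,-0.046,0,0,-0.045,-0.046,0,0,-0.05,-0.046,0,0,-0.053,-0.046,0,0,-0.055,-0.046,0,0,-0.055,-0.046,0,0],
)

```text
$.moves: bad value
```

>>> jog_arm(
  moves=[0,0.03,0,0,0,0.06,0,0,0,0.06,-0.03,0,0,0.06,-0.046,0,0,0.04,-0.046,0,0,0.02,-0.046,0,0,0.005,-0.046,0,0,-0.01,-0.046,0,0,-0.02,-0.046,0,0,-0.03,-0.046,0,0,-0.038,-0.046,0,0,-0.045,-0.046,0,0,-0.05,-0.046,0,0,-0.053,-0.046,0,0,-0.055,-0.046,0,0,-0.055,-0.046,0],
)

```text
time: 13.4
eef_pos: [0.5655, 0.0709, 0.0946]
tool_rot: [0.004, 3.14, 0.007]
contact_force: [-0.9, 0.6, 0.5]
gripper_width: 0.0003
```

>>> jog_arm(
  moves=[0,-0.002,0,0,0,-0.004,0,0,0,-0.006,0,0,0,-0.008,0,0,0,-0.008,0,0,0,-0.008,0,0],
)

```text
time: 14.0
eef_pos: [0.5655, 0.0669, 0.0945]
tool_rot: [0.004, 3.14, 0.007]
contact_force: [-0.2, 0.2, -0.1]
gripper_width: 0.0002
```

>>> jog_arm(
  moves=[0,-0.002,0,0,0,-0.004,0,0,0,-0.006,0,0,0,-0.006,0,0],
)

```text
time: 14.4
eef_pos: [0.5655, 0.0637, 0.0945]
tool_rot: [0.004, 3.14, 0.007]
contact_force: [-0.8, 0.1, -0.2]
gripper_width: 0.0001
```

Run:
```python
from h import *
save("wrist","w7");a=cv2.imread("pics/w7.png")
cv2.imwrite("pics/c7.png",cv2.resize(a[140:290,220:420],None,fx=4,fy=4,interpolation=cv2.INTER_CUBIC))
```

```text
(no output)
```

View pics/c7.png

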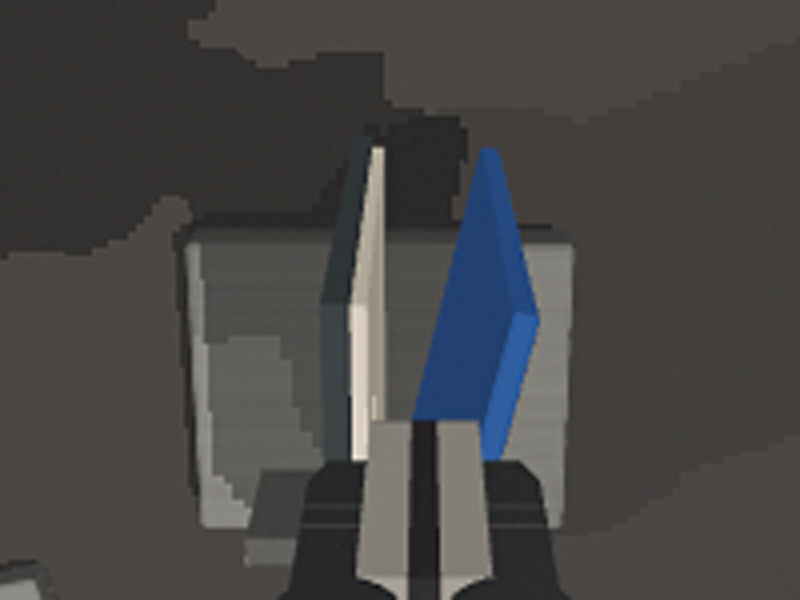

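Run:
```python
from h import *
for w,x0,pts in[("w6",180,[("plate R",237,377),("cov in top",408,383),("cov out top",437,388),("cov at600 out",400,598),("tipL",527,422),("tipR",640,422)]),("w7",220,[("plate R",369,304),("cov in top",515,312),("cov out top",540,320),("cov out near",500,460),("tipL",370,421),("tipR",482,421)])]:
    W=load(w);print(w,W["cam_to_world"][:3,3].round(3))
    for n,X,Y in pts:
        print(n,[atz(W,x0+X/4,140+Y/4,z).round(4)[:2].tolist() for z in(.108,.0945,.072)])
```

```text
w6 [0.485 0.097 0.244]
plate R [[0.547, 0.0567], [0.5532, 0.0527], [0.5634, 0.0461]]
cov in top [[0.5479, 0.0768], [0.5541, 0.0748], [0.5645, 0.0715]]
cov out top [[0.5486, 0.0802], [0.5549, 0.0785], [0.5653, 0.0758]]
cov at600 out [[0.5774, 0.0744], [0.5865, 0.0722], [0.6018, 0.0685]]
tipL [[0.5531, 0.0908], [0.5598, 0.0901], [0.571, 0.0891]]
tipR [[0.5532, 0.1042], [0.5599, 0.105], [0.5711, 0.1062]]
w7 [0.485 0.063 0.267]
plate R [[0.5468, 0.057], [0.552, 0.0564], [0.5607, 0.0555]]
cov in top [[0.548, 0.0767], [0.5534, 0.0778], [0.5623, 0.0797]]
cov out top [[0.5492, 0.0801], [0.5546, 0.0815], [0.5637, 0.0839]]
cov out near [[0.5704, 0.0751], [0.5776, 0.076], [0.5897, 0.0777]]
tipL [[0.5642, 0.0568], [0.5709, 0.0563], [0.5821, 0.0553]]
tipR [[0.5643, 0.0724], [0.571, 0.0732], [0.5822, 0.0745]]
```

The cover's pose did not change between w6 and w7 (free corner y 0.080 in both), so the finger passed over it untouched. By the wrist picture, the real tips sit about 30 mm above the reported TCP. That also explains the earlier drag: the tips were rubbing on the cover's top edge. I'll go lower on the outer side and push again.

>>> jog_arm(
  moves=[0,0.05,-0.02,0,0,0.103,-0.02,0,0,0.103,0,0,0,0.103,0.05,0,0,0.103,0.099,0,0,0.09,0.099,0,0,0.075,0.099,0,0,0.06,0.099,0,0,0.045,0.099,0,0,0.035,0.099,0,0,0.025,0.099,0,0,0.02,0.099,0,0,0.02,0.099,0],
)

```text
time: 15.75
eef_pos: [0.5658, 0.0739, 0.0454]
tool_rot: [0.004, 3.139, 0.007]
contact_force: [-0.2, 0.4, -0.3]
gripper_width: -0.0002
```

>>> jog_arm(
  moves=[0,-0.002,0,0,0,-0.004,0,0,0,-0.006,0,0,0,-0.007,0,0,0,-0.008,0,0,0,-0.009,0,0,0,-0.009,0,0],
)

```text
time: 16.45
eef_pos: [0.566, 0.0735, 0.0454]
tool_rot: [0.003, 3.138, 0.016]
contact_force: [-3.2, 14.3, 2.4]
gripper_width: 0.0001
```

Firm stop at y 0.0735 with 14 N, which fits a finger half-width of 14.5 mm on the shut cover. Backing off and rising, then heading for the clip.

>>> jog_arm(
  moves=[0,-0.006,0,0,0,-0.003,0,0,0,0,0,0,0,0.003,0,0,0,0.006,0,0,0,0.012,0,0,0,0.03,0,0,0,0.07,0,0,0,0.07,-0.06,0,0,0.07,-0.16,0,0.01,0.07,-0.26,0,0.04,0,-0.36,0,0.06,-0.03,-0.41,0,0.06,-0.03,-0.41,0,0.06,-0.03,-0.41,0],
)

```text
time: 17.95
eef_pos: [0.5353, 0.0566, 0.2512]
tool_rot: [0.005, 3.136, 0.018]
contact_force: [0.7, -0.9, -0.8]
gripper_width: -0.0
```

Run:
```python
from h import *
s=ctrl.observe();W=save("wrist","w8");a=cv2.imread("pics/w8.png")
print(s["eef_pos"],s["tool_rot"])
# find blue & white profile across rows at the free-edge top
for z in(.11,):
  for x in(.55,.556,.565,.58):
    row=[]
    for y in np.arange(.044,.086,.002):
        u,v=proj(W,(x,y,z));c=a[int(round(v)),int(round(u))];row.append("%d/%d"%(c[0],c[2]))
    print(x,row)
```

```text
[0.53534212 0.05657891 0.25122564] [0.00453206 3.13556377 0.01838068]
0.55 ['116/120', '115/121', '115/120', '129/131', '178/170', '228/225', '255/255', '255/131', '185/122', '173/182', '173/181', '172/181', '173/181', '173/181', '175/183', '175/183', '174/183', '175/182', '175/183', '175/182', '175/183']
0.556 ['118/123', '118/123', '118/122', '131/133', '176/168', '226/224', '255/255', '255/130', '188/152', '174/183', '175/183', '176/184', '177/185', '176/184', '176/184', '176/184', '176/184', '175/184', '175/183', '175/183', '175/183']
0.565 ['118/122', '117/122', '118/122', '131/131', '174/165', '225/223', '255/255', '255/134', '185/152', '174/183', '175/183', '175/183', '173/183', '173/183', '173/182', '173/181', '173/181', '173/181', '173/181', '173/181', '173/181']
0.58 ['139/144', '138/144', '138/144', '136/143', '171/162', '223/221', '255/255', '255/137', '180/150', '174/182', '174/181', '174/181', '174/182', '175/183', '174/183', '175/183', '174/182', '174/183', '174/182', '174/182', '175/183']
```

The stack now spans y 0.0505 to 0.0605 at every x sampled, so the cover is shut and stays shut. Its mid-plane is at y ≈ 0.0555. Next I open the gripper and go above the clip handles.

>>> jog_arm(
  moves=[0.22,-0.544,0,0.029,0.22,-0.544,0,0.029,0.22,-0.544,0,0.029,0.22,-0.544,0,0.029,0.22,-0.544,0,0.029,0.22,-0.544,0.1,0.029,0.22,-0.544,0.2,0.029,0.22,-0.544,0.242,0.029,0.22,-0.544,0.242,0.029,0.22,-0.544,0.242,0.029],
  fingers=1,
)

```text
time: 19.0
eef_pos: [0.4248, -0.2136, 0.1255]
tool_rot: [0.145, 3.138, 0.016]
contact_force: [0.2, -0.0, 1.3]
gripper_width: 0.0849
```

Run:
```python
from h import *
s=ctrl.observe();W=save("wrist","w9")
M=R.from_rotvec(s["tool_rot"]).as_matrix();print(s["eef_pos"],M.round(3).tolist(),s["gripper_width"])
a=cv2.imread("pics/w9.png");cv2.imwrite("pics/c9.png",cv2.resize(a[60:400,80:560],None,fx=1.6,fy=1.6))
```

```text
[ 0.42476149 -0.21355908  0.12545762] [[-0.996, 0.092, 0.001], [0.092, 0.996, 0.01], [-0.0, 0.01, -1.0]] 0.08493711696252784
```

View pics/c9.png

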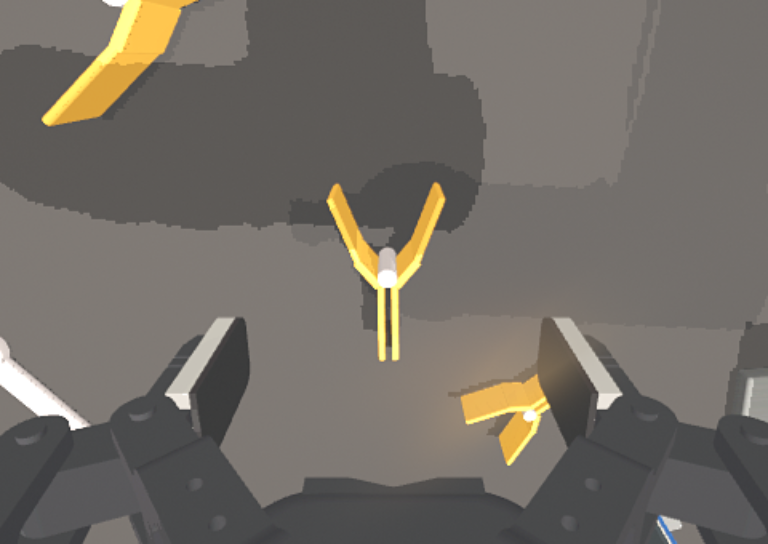

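The gripper is open and astride the middle clip, well centred: pivot at (387,278) against image centre 384, handle ends at (333,190) and (440,190). The pad tips again appear about 30 mm behind the TCP, so I'll descend in checked steps.

>>> jog_arm(
  moves=[0,0.002,0.06,0,0,0.002,0.12,0,0,0.002,0.18,0,0,0.002,0.22,0,0,0.002,0.235,0,0,0.002,0.245,0,0,0.002,0.25,0,0,0.002,0.25,0],
)

```text
time: 19.85
eef_pos: [0.4275, -0.2116, 0.0027]
tool_rot: [0.144, 3.133, 0.015]
contact_force: [-0.1, -0.4, 0.5]
gripper_width: 0.0857
```

>>> jog_arm(
  moves=[0.004,0,0.008,0,0.004,0,0.016,0,0.004,0,0.024,0,0.004,0,0.03,0,0.004,0,0.03,0],
)

```text
time: 20.35
eef_pos: [0.4251, -0.2112, -0.0128]
tool_rot: [0.144, 3.134, 0.015]
contact_force: [0.0, -0.1, -0.1]
gripper_width: 0.085
```

Run:
```python
from h import *
save("scene","s10");b=cv2.imread("pics/s10.png");cv2.imwrite("pics/c10.png",cv2.resize(b[115:215,225:345],None,fx=6,fy=6,interpolation=cv2.INTER_CUBIC))
S=load("s10");print([np.round(proj(S,(.4254,-.2136,z))) for z in(0,.036)])
```

```text
[array([295., 178.]), array([295., 168.])]
```

View pics/c10.png

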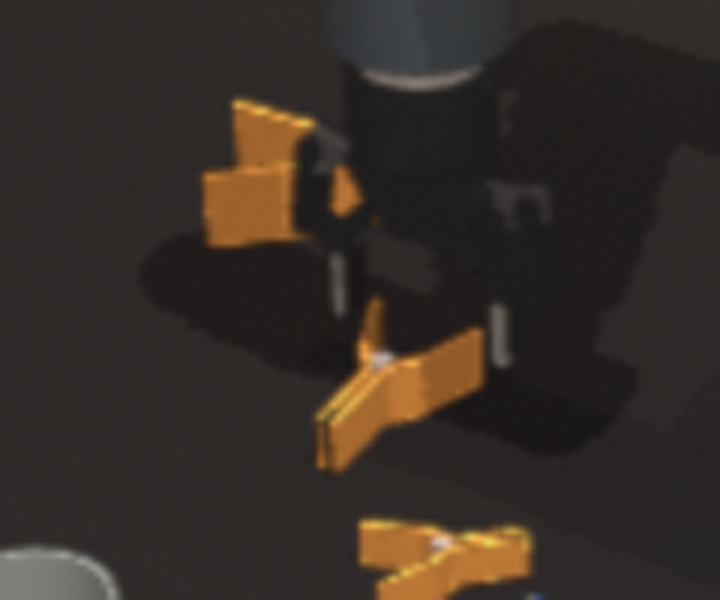

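The pads straddle the handles, with the right pad tip at (503,365), about 15 to 20 mm above the bench by projection. Closing now.

>>> jog_arm(
  moves=[0,0,0,0,0,0,0,0,0,0,0,0,0,0,0,0,0,0,0,0,0,0,0,0,0,0,0,0,0,0,0,0],
  fingers=-1,
)

```text
time: 21.2
eef_pos: [0.4272, -0.2124, -0.0102]
tool_rot: [0.142, 3.129, 0.011]
contact_force: [-3.3, -0.1, 14.5]
gripper_width: 0.0267
```

Width 26.7 mm fits the handles squeezed parallel, and 14.5 N upward suggests the tips touch the bench. Lifting.

>>> jog_arm(
  moves=[0,0,-0.01,0,0,0,-0.03,0,0,0,-0.07,0,0,0,-0.12,0,0,0,-0.17,0,0,0,-0.22,0,0,0,-0.22,0,0,0,-0.22,0],
)

```text
time: 22.0
eef_pos: [0.4262, -0.213, 0.1001]
tool_rot: [0.142, 3.129, 0.012]
contact_force: [-0.6, 0.5, -1.9]
gripper_width: 0.0263
```

Run:
```python
from h import *
s=ctrl.observe();W=save("wrist","w11");S=save("scene","s11");Tp=save("top","t11")
M=R.from_rotvec(s["tool_rot"]).as_matrix();p=s["eef_pos"];print(p,M.round(3).tolist(),s["contact_force"])
for n in("w11","s11","t11"):
    a=cv2.imread(f"pics/{n}.png");h=cv2.cvtColor(a,cv2.COLOR_BGR2HSV)
    m=cv2.inRange(h,(12,120,80),(32,255,255));N,l,st,c=cv2.connectedComponentsWithStats(m)
    print(n,[(st[i].tolist(),c[i].round(1).tolist()) for i in range(1,N) if st[i][4]>15])
    m0=m if n=="w11" else None
    if m0 is not None:
        print("\n".join("%d: %s"%(v,[ (int(q[0]),int(q[-1])) for q in np.split(np.where(m[v])[0],np.where(np.diff(np.where(m[v])[0])>1)[0]+1) if len(q)]) for v in range(90,400,8)))
```

```text
[ 0.42620688 -0.21296405  0.10011192] [[-0.996, 0.091, 0.01], [0.091, 0.996, 0.007], [-0.009, 0.008, -1.0]] [-0.57447941  0.53647951 -1.86874961]
w11 [([237, 0, 9, 10, 31], [241.1, 3.8]), ([81, 2, 171, 138, 5972], [163.8, 66.5]), ([49, 9, 49, 3, 51], [73.7, 10.7]), ([6, 11, 117, 23, 1133], [70.0, 25.1]), ([99, 11, 16, 6, 16], [106.5, 13.5]), ([116, 17, 16, 6, 16], [123.5, 19.5]), ([133, 23, 10, 12, 39], [135.5, 27.4]), ([294, 228, 16, 127, 994], [301.6, 287.7]), ([325, 232, 31, 124, 1906], [340.5, 294.3]), ([344, 327, 3, 14, 17], [345.6, 333.6]), ([287, 330, 13, 29, 155], [290.4, 348.5]), ([328, 342, 16, 22, 66], [335.8, 356.9])]
90: [(120, 120), (131, 164)]
98: [(113, 156)]
106: [(106, 149)]
114: [(99, 141)]
122: [(92, 134)]
130: [(84, 126)]
138: [(83, 96)]
146: []
154: []
162: []
170: []
178: []
186: []
194: []
202: []
210: []
218: []
226: []
234: [(302, 308), (344, 350)]
242: [(301, 308), (343, 352)]
250: [(299, 307), (342, 352)]
258: [(298, 306), (340, 353)]
266: [(297, 305), (339, 355)]
274: [(297, 304), (338, 354)]
282: [(297, 303), (337, 354)]
290: [(297, 302), (335, 353)]
298
[... 366 characters left out ...]
: []
378: []
386: []
394: []
s11 [([211, 45, 65, 37, 1196], [238.8, 61.9]), ([311, 62, 63, 28, 1111], [340.7, 75.4]), ([451, 85, 189, 62, 4256], [548.6, 111.4]), ([258, 131, 43, 35, 800], [278.2, 146.4]), ([16, 170, 26, 32, 272], [28.0, 183.1]), ([284, 201, 30, 19, 340], [297.3, 208.3]), ([429, 261, 12, 16, 54], [434.3, 269.2]), ([447, 264, 8, 12, 22], [451.3, 269.4]), ([442, 267, 6, 8, 17], [444.5, 270.3]), ([433, 275, 31, 15, 113], [446.5, 283.1])]
t11 [([602, 0, 38, 1, 38], [620.5, 0.0]), ([592, 90, 48, 238, 5994], [618.5, 210.0]), ([189, 131, 26, 24, 340], [202.3, 144.7]), ([0, 226, 9, 61, 292], [2.6, 247.8]), ([366, 261, 48, 28, 277], [388.9, 279.9]), ([0, 374, 8, 5, 33], [3.3, 375.8])]
```

Run:
```python
from h import *
S=load("s11");T=load("t11");W=load("w11")
for z in(.08,.1,.12):print(z,np.round(proj(S,(.464,-.216,z))),np.round(proj(T,(.464,-.216,z))),np.round(proj(W,(.464,-.216,z))),np.round(proj(W,(.511,-.220,z))))
def art(n,x0,x1,y0,y1,sx,sy):
    a=cv2.imread(f"pics/{n}.png");h=cv2.cvtColor(a,cv2.COLOR_BGR2HSV)
    m=cv2.inRange(h,(8,130,25),(35,255,255))
    for y in range(y0,y1,sy):print("%3d "%y+"".join("#" if m[y,x] else ("." if h[y,x,2]<60 else ("o" if h[y,x,2]>140 else "-")) for x in range(x0,x1,sx)))
art("w11",260,390,220,400,2,4)
art("s11",250,330,125,190,1,2)
```

```text
0.08 [289. 163.] [354. 226.] [325. 274.] [326. 329.]
0.1 [288. 157.] [355. 225.] [325. 291.] [326. 350.]
0.12 [288. 151.] [356. 224.] [326. 312.] [326. 375.]
220 -----------------------------------------------------------------
224 -----------------------------------------------------------------
228 ----------------------###----------------------------------------
232 ---------------------####------------------##--------------------
236 ---------------------####-----------------####-------------------
240 --------------------o####-----------------####o------------------
244 --------------------####o----------------o#####------------------
248 -------------ooooo--####o----------------######--ooooo-----------
252 ------------ooooo---####-----------------######--oooooo----------
256 -----------oooooo---####----------------o######--oooooo----------
260 -----------oooooo--#####----------------########--oooooo---------
264 ----------oooooo---#####----------------########--oooooo---------
268 ----------oooooo---####----------------o########---oooooo--------
272 ---------oooooo----####-----
[... 4312 characters left out ...]
....................
175 ................................................................................
177 ................................................................................
179 ................................................................................
181 ................................................................................
183 ................................................................................
185 ................................................................................
187 ................................................................................
189 ................................................................................
```

The clip is held. Handles are centred between the pads, and the pivot top is about 46 mm above the TCP in the scene view. Carrying it over to in front of the cassette's free edge.

>>> jog_arm(
  moves=[0.01,0.04,-0.03,-0.003,0.02,0.1,-0.06,-0.006,0.03,0.16,-0.097,-0.01,0.05,0.22,-0.097,-0.014,0.06,0.28,-0.097,-0.018,0.07,0.34,-0.097,-0.022,0.08,0.4,-0.097,-0.026,0.09,0.46,-0.097,-0.026,0.1,0.51,-0.097,-0.026,0.1,0.528,-0.097,-0.026,0.1,0.528,-0.097,-0.026,0.1,0.528,-0.097,-0.026],
)

```text
time: 23.35
eef_pos: [0.3989, 0.0536, 0.1486]
tool_rot: [0.014, 3.136, 0.011]
contact_force: [0.1, -0.8, 0.4]
gripper_width: 0.0261
```

```bash
cat > art.py <<'E'
from h import *
def art(n,x0,x1,y0,y1,sx,sy):
    a=cv2.imread(f"pics/{n}.png");h=cv2.cvtColor(a,cv2.COLOR_BGR2HSV).astype(int)
    def c(H,S,V):
        if S>90 and 8<=H<=35: return "#"
        if S>90 and 95<=H<=130: return "B"
        return "." if V<60 else ("w" if V>200 else "-")
    for y in range(y0,y1,sy):print("%3d "%y+"".join(c(*h[y,x]) for x in range(x0,x1,sx)))
E
python3 - <<'E'
from art import *
s=ctrl.observe();save("wrist","w12b");save("scene","s12");save("top","t12")
M=R.from_rotvec(s["tool_rot"]).as_matrix();p=s["eef_pos"];print(p,M.round(3).tolist(),s["contact_force"],s["gripper_width"])
S=load("s12");T=load("t12")
piv=p+M@[-.043,0,-.046];ta=p+M@[-.094,.0195,-.046];tb=p+M@[-.094,-.0195,-.046]
for q in(piv,ta,tb):print(q.round(3),np.round(proj(S,q)),np.round(proj(T,q)))
u,v=map(int,proj(S,piv));art("s12",u-35,u+35,v-15,v+40,1,1)
u,v=map(int,proj(T,piv));art("t12",u-25,u+25,v-30,v+25,1,1)
E
```

```text
[0.39886575 0.05364588 0.14861277] [[-1.0, 0.009, 0.006], [0.009, 1.0, 0.007], [-0.006, 0.007, -1.0]] [ 0.05606997 -0.81991503  0.41332682] 0.02614540816659473
[0.442 0.053 0.195] [383. 145.] [264. 225.]
[0.493 0.072 0.195] [385. 156.] [259. 207.]
[0.492 0.033 0.195] [370. 153.] [272. 208.]
130 .................---------------.....----------...........--wwwwwwwwww
131 ..................--------------.--..----------...........--wwwwwwwwww
132 ..................----------ww--.--..----------.....--...---wwwwwwwwww
133 ...................---------ww-----.-----------....---------wwwwwwwwww
134 ....................---------w-----.------------..---wwww---wwwwwwwwww
135 ....................---------------.--wwwwww----..--wwwww----wwwwwwwww
136 ......................-------------###wwwwww----..--wwwww----wwwwwwwww
137 .......................------------###wwwwww----..-wwwwwww---wwwwwwwww
138 ........................-------.--####wwwwww----..-wwwwwww-----wwwwwww
139 ..........................-----.-#####wwwww-#---..-wwwwwww-----wwwwwww
140 ...........................-----######wwwww##---.--www
[... 5641 characters left out ...]
wwwwwww---------------.....----------...
237 ----wwwwwwwww-------------------......---------...
238 w-----------------------------..........------....
239 www--------------------------...........--........
240 wwwww-----------------------............--........
241 ww-------------------------.......................
242 -------------------------.........................
243 -----------------------...........................
244 --------------------..............................
245 ---------....-.--.................................
246 -------...........................................
247 -----.............................................
248 ---...............................................
```

Run:
```python
from art import *
S=load("s12");T=load("t12");s=ctrl.observe();p=np.array(s["eef_pos"]);M=R.from_rotvec(s["tool_rot"]).as_matrix()
x,e=tri([(S,364.3,152),(T,278.5,208)]);print("tip b outer top",x.round(4),np.round(e,4),"tool",(M.T@(x-p)).round(4))
for n,u,v in[("b out",364.3,152),("b in",367,152.5),("a in",380,158),("a out",384,158),("white",388.5,137.5),("(382,146)",381.5,146)]:
    for z in(.185,.195):
        q=atz(S,u,v,z);print(n,z,q.round(4),"tool",(M.T@(q-p)).round(4))
a=cv2.imread("pics/s12.png")
print(a[134:150:2,378:396:2].tolist())
art("w12b",250,400,220,400,2,3)
```

```text
tip b outer top [0.492  0.0157 0.1941] [0.0016 0.0016] tool [-0.0936 -0.0364 -0.0449]
b out 0.185 [0.4776 0.0139 0.185 ] tool [-0.0792 -0.0384 -0.0359]
b out 0.195 [0.493  0.0176 0.195 ] tool [-0.0946 -0.0344 -0.0458]
b in 0.185 [0.4771 0.0211 0.185 ] tool [-0.0786 -0.0312 -0.0359]
b in 0.195 [0.4925 0.0247 0.195 ] tool [-0.094  -0.0273 -0.0457]
a in 0.185 [0.4889 0.0595 0.185 ] tool [-0.09    0.0074 -0.0355]
a in 0.195 [0.504  0.0625 0.195 ] tool [-0.1052  0.0105 -0.0454]
a out 0.185 [0.4847 0.0691 0.185 ] tool [-0.0858  0.0169 -0.0355]
a out 0.195 [0.5    0.0719 0.195 ] tool [-0.101   0.0199 -0.0453]
white 0.185 [0.3791 0.0543 0.185 ] tool [ 0.0197  0.001  -0.0363]
white 0.195 [0.3961 0.0573 0.195 ] tool [ 0.0027  0.0042 -0.0461]
(382,146) 0.185 [0.4304 0.0479 0.185 ] tool [-0.0316 -0.0049 -0.036 ]
(382,146) 0.195 [0.4465 0.051  0.195 ] tool [-0.0478 -0.0015 -0.0458]
[[[74, 83, 91], [85, 90, 96], [49, 53, 58], [139, 162, 180], [156, 179, 198], [155, 178, 196], [157, 180, 199], [100, 114, 124], [69, 73, 78]], [[52, 57, 62], [86, 92, 98], [36, 45, 58], [81, 116, 155], [188, 216, 231]
[... 5026 characters left out ...]
------------------------------------------------------------
376 ---------------------------------------------------------------------------
379 ---------------------------------------------------------------------------
382 ---------------------------------------------------------------------------
385 ---------------------------------------------------------------------------
388 ---------------------------------------------------------------------------
391 ---------------------------------------------------------------------------
394 ---------------------------------------------------------------------------
397 ---------------------------------------------------------------------------
```

Scene and top views agree that the clip sits about 0.155 rad turned in the grip, with its jaw tips at tool (-0.094,-0.028) and (-0.105,+0.0105). I'll turn the tool to compensate, lower to the edge's height short of the edge, and check.

>>> jog_arm(
  moves=[0,-0.003,0.03,-0.01,0,-0.005,0.07,-0.02,0,-0.007,0.11,-0.03,0,-0.009,0.15,-0.04,0,-0.009,0.18,-0.048,0,-0.009,0.203,-0.048,0,-0.009,0.203,-0.048,0,-0.009,0.203,-0.048],
)

```text
time: 24.3
eef_pos: [0.3999, 0.0491, 0.0477]
tool_rot: [-0.219, 3.127, 0.01]
contact_force: [0.1, 0.6, -0.4]
gripper_width: 0.0263
```

Run:
```python
from art import *
s=ctrl.observe();save("wrist","w13");save("scene","s13");save("top","t13")
M=R.from_rotvec(s["tool_rot"]).as_matrix();p=s["eef_pos"];print(p,M.round(3).tolist(),s["contact_force"],s["gripper_width"])
S=load("s13");T=load("t13")
for n,q in[("piv",[-.048,-.0015,-.046]),("b",[-.094,-.028,-.046]),("a",[-.105,.0105,-.046])]:
    q=p+M@q;print(n,q.round(4),np.round(proj(S,q),1),np.round(proj(T,q),1))
e=[.5465,.0555,.11];print("edge",np.round(proj(S,e),1),np.round(proj(T,e),1))
art("s13",345,415,165,225,1,1)
art("t13",245,300,180,235,1,1)
```

```text
[0.39989355 0.04911543 0.04767834] [[-0.99, -0.139, 0.007], [-0.139, 0.99, 0.007], [-0.008, 0.006, -1.0]] [ 0.1353517   0.59557305 -0.36443235] 0.02626562330721575
piv [0.4473 0.054  0.094 ] [378.3 177.2] [267.1 228.4]
b [0.4966 0.0342 0.0942] [366.5 185.2] [274.2 212.8]
a [0.5021 0.0738 0.0945] [380.1 189.8] [261.5 210.7]
edge [369.4 193.1] [267.5 195.8]
165 ..............................--.##.......---.........................
166 ..............................--###.......---.........................
167 .............................---###.....#.--..........................
168 .............................---###....##---..........................
169 .............................--####....##---..........................
170 .............................-#####...###---..........................
171 .............................-#####...###---..........................
172 ............................######...####---..........................
173 ............................######...####---..........................
174 ............................######..#####--....................
[... 6357 characters left out ...]
-------------www---.....................
224 ----------------------------www---.....................
225 ----------------------------www---.....................
226 ----------------------------ww----.....................
227 ----------------------------ww-----....................
228 ---------------------------www-----....................
229 ---------------------------www-----....................
230 ---------------------------ww------....................
231 --------------------------www------....................
232 --------------------------ww------.....................
233 -------------------------www------.....................
234 ------------------------www-------.....................
```

Both views confirm the clip is aligned and astride the edge line, about 4 mm too far to -y. Correcting that while advancing slowly, halfway first.

>>> jog_arm(
  moves=[0,0.008,0,0,-0.015,0.006,0,0,-0.03,0.004,0,0,-0.045,0.002,0,0,-0.06,0,0,0,-0.075,-0.002,0,0,-0.09,-0.005,0.001,0,-0.1,-0.006,0.001,0,-0.1,-0.006,0.001,0],
)

```text
time: 25.35
eef_pos: [0.4509, 0.0537, 0.0479]
tool_rot: [-0.219, 3.125, 0.011]
contact_force: [-0.1, -0.6, -0.3]
gripper_width: 0.0264
```

Run:
```python
from art import *
s=ctrl.observe();save("scene","s14");save("top","t14")
M=R.from_rotvec(s["tool_rot"]).as_matrix();p=s["eef_pos"];print(p,s["contact_force"],s["gripper_width"])
S=load("s14");T=load("t14")
for n,q in[("piv",[-.048,-.0015,-.046]),("b",[-.094,-.028,-.046]),("a",[-.105,.0105,-.046])]:
    q=p+M@q;print(n,q.round(4),np.round(proj(S,q),1),np.round(proj(T,q),1))
art("s14",345,400,175,225,1,1)
art("t14",250,300,180,225,1,1)
```

```text
[0.45086221 0.05366287 0.04793744] [-0.13102725 -0.5834922  -0.34637261] 0.026421651975331317
piv [0.4982 0.0585 0.0944] [375.  187.7] [266.3 212.1]
b [0.5475 0.0387 0.0946] [362.6 196.3] [273.3 196.7]
a [0.553  0.0783 0.0949] [376.6 201.2] [260.7 194.7]
175 ..........................---##........--..............
176 ..........................---###.......--..............
177 ..........................--####.....#---..............
178 ..........................--####....##---..............
179 ..........................--####....##---..............
180 ..........................-####....###---..............
181 .........................-#####....###---..............
182 .........................######...####---..............
183 ........................#######...####---..............
184 ........................#######..#####---..............
185 ........................######..######-................
186 ........................####----#######................
187 ........................###w---########................
188 ........................####---#######.................
189 .
[... 3929 characters left out ...]
---------ww--------.....................
213 ------------------www-------......................
214 -----------------www--------......................
215 ---------------wwww---------......................
216 --------------wwww----------......................
217 ------------wwwww----------.......................
218 ---------wwwwww------------.......................
219 wwwwwwwwwwwwww------------......-.................
220 wwwwwwwwwwww--------------.....-------............
221 wwwwwwww-----------------.....--------............
222 ------------------------......--------............
223 ------------------------.........-................
224 -----------------------.........--................
```

The stack stands between the jaws with nothing touching (forces under 0.6 N). Advancing the last 15 mm.

>>> jog_arm(
  moves=[-0.008,-0.001,0,0,-0.016,-0.002,0,0,-0.023,-0.003,0,0,-0.03,-0.004,0,0,-0.03,-0.004,0,0,-0.03,-0.004,0,0],
)

```text
time: 26.05
eef_pos: [0.4651, 0.0537, 0.0479]
tool_rot: [-0.219, 3.126, 0.011]
contact_force: [0.7, 0.4, -1.3]
gripper_width: 0.0263
```

Run:
```python
from art import *
s=ctrl.observe();save("scene","s15");save("top","t15");save("wrist","w15")
M=R.from_rotvec(s["tool_rot"]).as_matrix();p=s["eef_pos"];print(p,s["contact_force"],s["gripper_width"])
S=load("s15");T=load("t15")
for n,q in[("piv",[-.048,-.0015,-.046]),("b",[-.094,-.028,-.046]),("a",[-.105,.0105,-.046])]:
    q=p+M@q;print(n,q.round(4),np.round(proj(S,q),1),np.round(proj(T,q),1))
x,e=tri([(load("s14"),358.8,196),(load("t14"),278,197)]);print("b outer s14",x.round(4),e)
for u in(374.5,375.5):print("a in s14",atz(load("s14"),u,200.5,.0945).round(4))
art("s15",345,400,185,225,1,1)
art("t15",260,290,180,205,1,1)
art("w15",260,400,260,400,2,4)
def bl(n):
    h=cv2.cvtColor(cv2.imread(f"pics/{n}.png"),cv2.COLOR_BGR2HSV)
    return h
a=cv2.imread("pics/t0.png").astype(int);b=cv2.imread("pics/t15.png").astype(int)
for n,u,v in[("dish",215,213),("amber",203,147),("jar",320,132),("beaker",363,140),("wrench",425,200)]:
    print(n,np.abs(a[v-20:v+20,u-20:u+20]-b[v-20:v+20,u-20:u+20]).mean().round(1))
```

```text
[0.46513687 0.05367354 0.04794256] [ 0.65164948  0.40578415 -1.28045988] 0.026277664697100522
piv [0.5125 0.0585 0.0943] [373.5 190.7] [266.5 207.6]
b [0.5618 0.0387 0.0945] [361.  199.5] [273.5 192.3]
a [0.5673 0.0784 0.0949] [375.2 204.5] [260.9 190.2]
b outer s14 [0.5471 0.0262 0.0917] [np.float64(0.001994699183216912), np.float64(0.0019946991832168726)]
a in s14 [0.5517 0.0723 0.0945]
a in s14 [0.5507 0.0747 0.0945]
185 .......................#######...####--................
186 .......................######...#####--................
187 .......................######...####---................
188 .......................######..######-.................
189 .......................####---#######..................
190 .......................###----#######..................
191 ......................####---########..................
192 .....................#####--#########..................
193 ....................######--########...................
194 ..................#####-----#######-...................
195 .................#####---B--#######....................
196 ............
[... 4573 characters left out ...]
----------#--#------------------------------------
368 ----------------------------------------------------------------------
372 ----------------------------------------------------------------------
376 ----------------------------------------------------------------------
380 ----------------------------------------------------------------------
384 ----------------------------------------------------------------------
388 -----------------------------------------------------..---------------
392 ..---------------------------------------------------.............---.
396 ...--------------------------------------------------.................
dish 91.9
amber 1.7
jar 1.7
beaker 1.7
wrench 1.6
```

Run:
```python
from h import *
a=cv2.imread("pics/s0.png").astype(int);b=cv2.imread("pics/s15.png").astype(int)
for n,u,v in[("dish",435,228),("wrench",206,185),("beaker",230,230)]:
    print(n,np.abs(a[v-18:v+18,u-18:u+18]-b[v-18:v+18,u-18:u+18]).mean().round(1))
s=ctrl.observe();print(s["time"],s["contact_force"],s["gripper_width"])
ctrl.finish_job()
```

```text
dish 1.7
wrench 0.5
beaker 0.4
26.2 [ 0.75001435  0.6618146  -1.50890414] 0.026159259249320332
the job is handed in; nothing more can be done
```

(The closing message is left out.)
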